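# Clear the salt grinder off the tin and screw its lid tight

## Robot

A 6-joint arm with a two-finger parallel gripper is mounted at the origin on the work surface. World frame = base frame: x ahead of the robot, y to its left, z up, the work surface at z = 0. Lengths are in m, angles in rad, forces in N, time in s.
With the tool pointing down it reaches from about 0.4 to 0.825 m from the base axis. Payload 7 kg.
Tool frame: the origin (TCP) lies at the very end of the fingers, on their centre line; the grasp point (between the pads) lies 19 mm behind it (arm.grasp_offset is the distance from the TCP to the grasp point, in m); z points along the fingers, y is the line along which they close (so a half turn about z gives the same grasp; the last joint's range is limited). The gripper opens to 88 mm and grips with 3 to 60 N. Pads are 19 mm wide; open, the fingers measure 130 mm over their backs; the gripper's body (78 mm by 193 mm) begins 47 mm behind the grasp point.
Start: joints at [1.632, 0.359, 0.012, 0, -1.224, -0.288], TCP at [0.152, 0.658, 0.202] pointing down, gripper open.
Joint ranges: [-3.07, 3.07], [-1.43, 2.12], [-1.02, 1.25], [-3.03, 1.67], [-3.05, -0], [-3.03, 3.03]. Speed limits (rad/s): [2.39, 2.39, 3.01, 3.14, 3.14, 3.14].

## Interface

Orientations are given as [roll, pitch, yaw] about the fixed x, y, z axes, in that order (R = Rz(yaw) Ry(pitch) Rx(roll)).
In Python, from station import get_state, cams, arm, nets gives the robot as it stands.
- The arm moves only by the shell command python3 -m creep 'ROWS' [FORCE]. ROWS is a JSON object of lists of equal length, an entry for each row: "translation": the shift along the world's x, y, z in mm, a list of three; "spin": the turn about the world's z in rad; "gripper": the opening, from 0 (shut) to 1 (fully open). In form: {"translation": [[dx, dy, dz], ...], "spin": [spin, ...], "gripper": [gripper, ...]}. A call has 1 to 8 rows; each row shifts and turns the commanded pose from where the row before left it; what a row does not reach is not made up. A row lasts 1/10 s, in which the tool goes at most 50 mm and 8.59 degrees, less where a joint would pass 70% of its speed; a pose out of reach is approached as far as the arm can. A call is refused whole if a number of a shift passes 50 or a number of a turn 0.15, either way. A call with a gripper value outside its range is refused whole. The fingers move at their own pace and stop on an object; FORCE is the grip in N (left out, the last holds). Time passes only in rows, so rows that do not move let the fingers close. It gives the time, the measured TCP pose, the force, the opening and the grip force at its end, in the units of the state.
- get_state(): the state, without advancing time (a new reading comes with each control period).
- cams.grab_frame(name): name is "scene" or "top" or "wrist"; returns a dict with "img" (420x560x3 uint8, red, green, blue), "mtx" (3x3 intrinsics, pixels), "R" (3x3) and "t" (3): a world point X has camera coordinates R X + t. Camera axes: x right, y down, z forward; pixel columns grow to the right and rows downward; lengths in m; the calibration is good to about 2 mm. A picture is of the moment at which its call begins. There is no depth.
- arm.job_done(): hands the job in; it is judged then, once.
Trained networks look in the newest picture that a camera, given by its name, has taken for a name from the list of things; names that differ only in an ending like _2 or _b are one class to them, and where a whole thing is asked for, a point or a joint stands for the part that bears it (a point fixed in the world has none). Each returns a list of dicts, best first, with "confidence" (0 to 1); they miss things now and then, are a little off and sometimes report something else, mostly with a low value. They report only what shows in the picture. A call takes as long as a camera call. They do not tell look-alikes from the thing itself.
- nets.search_frame(camera, label): "centre" ([x, y, z] in m, in world coordinates, good to about 4 mm: the middle of the surface that is visible of it).
- nets.pinpoint(camera, label): "centre" ([x, y, z] in m, in world coordinates, good to about 4 mm: a listed point, or the origin of a listed thing).
The state is a dict: "t": time; "q": joint angles; "qd": joint speeds; "joint_efforts": joint torques, N m; "eef_pos": TCP position; "ee_rot": TCP orientation; "force": force on the tool from outside, world axes, zero at the start; "moment": the same for the moment, N m; "width": finger opening in m; "gripper_force": force on a finger pad.
Only numpy, scipy, OpenCV 4.12 (cv2) and the standard library are available. Lean on these libraries where they do the work, as an engineer would, in place of code of your own. Each camera call takes 0.05 s, during which the arm holds its last target. There are 200 camera calls.

## Task

Someone stood the salt grinder on a tin whose screw lid is still loose. Lift the grinder off, keeping it upright, and stand it wholly on the round cork coaster; then screw that tin's lid clockwise until it is fully tight against its stop. Leave the mug, jars, bottle and bowl where they are.

Things in the scene. Friction and masses are not known exactly. Their poses are not given: they have to be found in the camera images.
- tin: Round aluminium tin with a cream band, 56 mm across, held immovably on the galvanized shelf by a magnet in its base; with its lid it is 90 mm high. Origin: centre of its underside, on the shelf's top (60 mm above the worktop); z up. An identical-looking tin stands elsewhere on the shelf; this is the one with the grinder on it (and a red mark on the rim of its lid).
- lid_top (a point): Centre of the upper face of the tin's screw lid, on the lid's turning axis. The lid is a ribbed aluminium disc 62 mm across and 24 mm high (from 66 to 90 mm above the tin's origin), overhanging the tin by 3 mm. Its x axis points to the red mark and turns with the lid; z up.
- tin_lid (a joint): How far the lid is screwed on, rad: grows as the lid is turned clockwise seen from above; 3.6 is fully tight against a hard stop. It starts between 0.2 and 1.1, so it takes two or more grasps. The lid stays at its height as it turns and stays where it is left; it takes about 0.12 N m to turn.
- grinder: Glass salt grinder, 125 mm tall, about 0.3 kg: steel foot 56 mm across and glass body 53 mm across up to 75 mm, above that a plain steel head 44 mm across and 50 mm high to grip. It starts upright on the tin's lid. Origin: centre of its underside; z is its axis, up when standing.
- coaster: Round cork coaster, 120 mm across and 8 mm thick, fixed on the worktop in front of the shelf. Origin: centre of its underside; z up.
- other_tin: Second tin of the same shape and size, fixed on the shelf, lid already tight, nothing on it; 62 mm across, 90 mm high. Origin: centre of its underside.
- mug: Turquoise enamel mug with wooden spoons, 80 mm across, 85 mm high, spoons up to 210 mm, handle at its +y; stands near the middle of the shelf. Origin: centre of its underside. Leave alone.
- spice_jar: Amber jar with black cap, 54 mm across, 95 mm high, near the left (+y) end of the shelf. Origin: centre of its underside. Leave alone.
- herb_jar: Green jar with green cap, 54 mm across, 85 mm high, near the right (-y) end of the shelf. Origin: centre of its underside. Leave alone.
- oil_bottle: Green oil bottle with yellow cap, 62 mm across, 210 mm high, on the worktop to the right. Origin: centre of its underside. Leave alone.
- bowl: Blue bowl, 130 mm across, 50 mm high, on the worktop to the left. Origin: centre of its underside. Leave alone.
Not all that is in view belongs to the job. What is shaped like the grinder but blue or pink is not meant.

How it is judged:
By the outcome, as a careful person would: the job done as asked, in the order asked, and still so for the second after the job is handed in, with the robot touching nothing.
It also fails if it takes over 72 s, if anything falls off the work surface, if the arm or the gripper's body presses on something with over 40 N, if the wrist force passes 120 N, or if a joint passes its speed limit or range.

## Working session

There is one attempt and no reset: what is moved stays moved. The work goes in short steps, Python scripts to look and compute and a shell command to move; the robot and the scene stay as the last step left them, time stands still between calls to the robot, and variables do not carry over. Pictures are saved under pics/ and viewed, at most 10 in all, crops included, and the job is handed in when it is done.

```bash
mkdir -p pics
python3 - <<'E'
from station import get_state,cams,arm,nets
import cv2,numpy as np
s=get_state();print(s['t'],s['eef_pos'],s['ee_rot'],s['width'],arm.grasp_offset)
ims=[]
for c in ['scene','top']:
    f=cams.grab_frame(c);cv2.imwrite(f'pics/{c}0.png',f['img'][:,:,::-1])
    for l in ['grinder','tin','lid_top','coaster','mug','oil_bottle','bowl','herb_jar','spice_jar']:
        print(c,l,[(np.round(d['centre'],3).tolist(),round(d['confidence'],2)) for d in nets.pinpoint(c,l)[:4]])
E
```

```text
0.0 [0.15167274 0.65720566 0.20143171] [ 3.13997147e+00 -1.37683879e-04 -2.26863242e-01] 0.0878446095526295 0.0188
scene grinder [([0.438, 0.08, 0.002], 0.82), ([0.416, 0.26, -0.0], 0.74), ([0.606, 0.197, 0.152], 0.72), ([0.477, 0.191, -0.001], 0.62)]
scene tin [([0.607, 0.193, 0.055], 0.89)]
scene lid_top [([0.611, 0.191, 0.15], 0.52)]
scene coaster [([0.456, -0.044, -0.005], 0.58), ([0.606, 0.197, 0.148], 0.22)]
scene mug [([0.676, -0.009, 0.058], 0.77)]
scene oil_bottle [([0.4, -0.419, -0.0], 0.67)]
scene bowl [([0.436, 0.389, 0.002], 0.92)]
scene herb_jar [([0.682, -0.442, 0.057], 0.69)]
scene spice_jar [([0.647, 0.445, 0.062], 0.78)]
top grinder [([0.604, 0.195, 0.151], 0.88), ([0.441, 0.081, -0.0], 0.76), ([0.604, 0.197, 0.06], 0.73), ([0.484, 0.189, -0.002], 0.62)]
top tin [([0.606, 0.198, 0.06], 0.6)]
top lid_top [([0.608, 0.193, 0.148], 0.44)]
top coaster [([0.456, -0.054, 0.002], 0.94), ([0.432, 0.39, 0.001], 0.58)]
top mug [([0.68, -0.009, 0.059], 0.63)]
top oil_bottle [([0.4, -0.421, -0.0], 0.65)]
top bowl [([0.431, 0.392, 0.002], 0.68)]
top herb_jar [([0.676, -0.444, 0.064], 0.79)]
top spice_jar [([0.647, 0.45, 0.06], 0.88)]
```

```bash
ls pics
```

```text
scene0.png
top0.png
```

View pics/scene0.png

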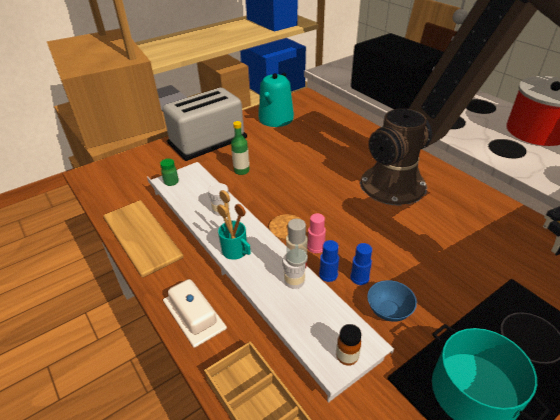

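View pics/top0.png

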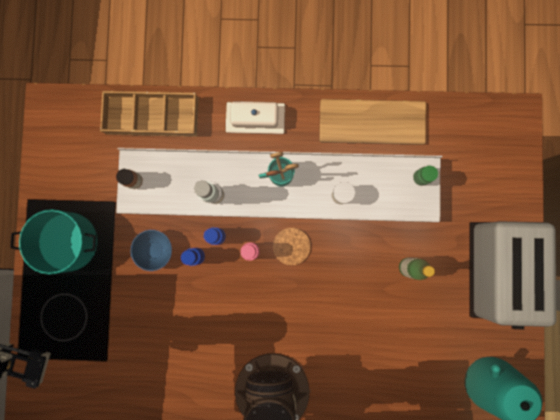

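The scene view shows the grinder standing on the tin at about (296,240). The pink look-alike is at (317,232), right beside the coaster, and the blue ones are at (330,260) and (362,263). Network positions agree between cameras: grinder and tin at (0.606, 0.195), coaster at (0.456, -0.05). I'll move to a point above the grinder.

```bash
python3 -m creep '{"translation":[[0,0,40],[0,0,40],[10,-10,40],[38,-38,20],[40,-40,0],[40,-40,0],[40,-40,0],[40,-40,0]],"spin":[0,0,0,0,0,0,0,0],"gripper":[1,1,1,1,1,1,1,1]}' 20; python3 -m creep '{"translation":[[40,-40,0],[40,-40,0],[40,-40,0],[40,-40,0],[30,-30,0],[10,-30,0],[0,0,0]],"spin":[0,0,0,0,0,0,0],"gripper":[1,1,1,1,1,1,1]}'
python3 - <<'E'
from station import get_state,cams,nets
import cv2,numpy as np
s=get_state();print(s['t'],s['eef_pos'],s['ee_rot'],s['q'])
for c in ['wrist','top','scene']:
    f=cams.grab_frame(c);cv2.imwrite(f'pics/{c}1.png',f['img'][:,:,::-1])
    for l in ['grinder','tin','lid_top','coaster']:
        print(c,l,[(np.round(d['centre'],3).tolist(),round(d['confidence'],2)) for d in nets.pinpoint(c,l)[:4]])
E
```

```text
t: 1.8
eef_pos: [0.3373, 0.4715, 0.3402]
ee_rot: [-3.141, -0.0, -0.226]
force: [0.3, 0.6, 0.9]
width: 0.0877
gripper_force: 0.0
t: 2.5
eef_pos: [0.5191, 0.2684, 0.34]
ee_rot: [3.141, -0.0, -0.231]
force: [-0.1, 0.1, 0.8]
width: 0.0876
gripper_force: 0.0
2.5 [0.51909136 0.26842493 0.33995093] [ 3.14106007e+00 -2.47378317e-04 -2.30556243e-01] [ 8.11994523e-01  1.52388361e-01  4.14428903e-02  4.85057180e-04
 -1.46018618e+00  5.28191871e-01]
wrist grinder [([0.438, 0.08, 0.003], 0.96), ([0.483, 0.19, -0.003], 0.95), ([0.416, 0.256, -0.004], 0.64), ([0.604, 0.195, 0.153], 0.63)]
wrist tin []
wrist lid_top []
wrist coaster [([0.456, -0.048, -0.003], 0.55)]
top grinder [([0.42, 0.256, 0.001], 0.92), ([0.442, 0.079, -0.002], 0.81), ([0.482, 0.192, 0.001], 0.75), ([0.605, 0.194, 0.149], 0.63)]
top tin [([0.605, 0.193, 0.06], 0.67)]
top lid_top [([0.61, 0.189, 0.15], 0.62)]
top coaster [([0.457, -0.051, 0.004], 0.85)]
scene grinder [([0.603, 0.196, 0.15], 0.7), ([0.416, 0.261, 0.001], 0.65), ([0.44, 0.079, 0.002], 0.64), ([0.476, 0.189, -0.0], 0.55)]
scene tin [([0.606, 0.192, 0.056], 0.73)]
scene lid_top [([0.607, 0.19, 0.153], 0.68)]
scene coaster [([0.454, -0.048, -0.0], 0.77)]
```

```bash
python3 -m creep '{"translation":[[35,-30,0],[35,-30,0],[15,-13,0],[0,0,0],[0,0,0]],"spin":[0,0,0,0,0],"gripper":[1,1,1,1,1]}'
python3 - <<'E'
from station import get_state,cams,nets
import cv2,numpy as np
s=get_state();print(s['t'],s['eef_pos'],s['ee_rot'],s['q'])
for c in ['wrist','top']:
    f=cams.grab_frame(c);cv2.imwrite(f'pics/{c}2.png',f['img'][:,:,::-1])
    for l in ['grinder','tin','lid_top','coaster']:
        print(c,l,[(np.round(d['centre'],3).tolist(),round(d['confidence'],2)) for d in nets.pinpoint(c,l)[:4]])
E
```

```text
t: 3.75
eef_pos: [0.6029, 0.1983, 0.3394]
ee_rot: [3.141, 0.001, -0.228]
force: [-0.1, 0.0, 0.2]
width: 0.0878
gripper_force: 0.0
3.75 [0.6028888  0.19834    0.33936236] [ 3.14119363e+00  5.81948115e-04 -2.28099380e-01] [ 6.24714260e-01  2.40942111e-01  1.51554428e-01 -1.76476974e-04
 -1.48209200e+00  7.17998496e-01]
wrist grinder [([0.416, 0.256, 0.0], 0.94), ([0.437, 0.08, 0.002], 0.88), ([0.603, 0.194, 0.151], 0.78), ([0.484, 0.19, 0.002], 0.68)]
wrist tin [([0.613, 0.189, 0.059], 0.58), ([0.458, -0.048, -0.003], 0.56)]
wrist lid_top [([0.613, 0.193, 0.061], 0.24)]
wrist coaster [([0.456, -0.049, -0.005], 0.72)]
top grinder [([0.483, 0.191, -0.003], 0.7), ([0.418, 0.256, 0.002], 0.66), ([0.44, 0.079, 0.001], 0.64), ([0.458, -0.056, 0.001], 0.62)]
top tin []
top lid_top []
top coaster [([0.457, -0.053, -0.001], 0.69)]
```

View pics/wrist2.png

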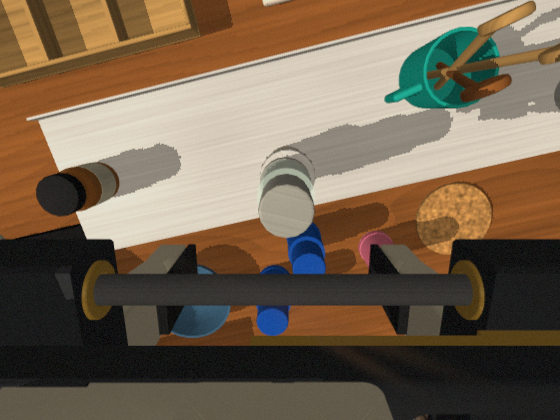

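Grinder head at about (286,210), midway between the open fingers, and both cameras agree. I'll descend and grip.

```bash
python3 -m creep '{"translation":[[1,-3,-30],[0,0,-30],[0,0,-25],[0,0,-15],[0,0,-8],[0,0,0]],"spin":[0,0,0,0,0,0],"gripper":[1,1,1,1,1,1]}'; python3 -m creep '{"translation":[[0,0,0],[0,0,0],[0,0,0],[0,0,0],[0,0,0],[0,0,0],[0,0,0],[0,0,0]],"spin":[0,0,0,0,0,0,0,0],"gripper":[0.4,0.4,0.4,0.4,0.4,0.4,0.4,0.4]}' 25
```

```text
t: 4.85
eef_pos: [0.6034, 0.1956, 0.2309]
ee_rot: [3.14, 0.001, -0.227]
force: [-0.8, -0.4, 1.5]
width: 0.0874
gripper_force: 0.0
t: 5.65
eef_pos: [0.6038, 0.1956, 0.2319]
ee_rot: [3.142, -0.0, -0.227]
force: [-0.7, -1.1, 1.3]
width: 0.0435
gripper_force: 25.0
```

```bash
python3 -m creep '{"translation":[[0,0,10],[0,0,20],[0,0,20],[-10,-15,0],[-20,-33,0],[-20,-33,0],[-20,-33,0],[-20,-33,0]],"spin":[0,0,0,0,0,0,0,0],"gripper":[0.4,0.4,0.4,0.4,0.4,0.4,0.4,0.4]}'; python3 -m creep '{"translation":[[-20,-33,0],[-20,-33,0],[-20,-22,0],[-10,-12,0],[-8,0,0],[0,0,0],[0,0,0]],"spin":[0,0,0,0,0,0,0],"gripper":[0.4,0.4,0.4,0.4,0.4,0.4,0.4]}'
python3 - <<'E'
from station import get_state,cams,nets
import cv2,numpy as np
s=get_state();print(s['t'],s['eef_pos'],s['ee_rot'],s['width'])
for c in ['scene','top','wrist']:
    f=cams.grab_frame(c);cv2.imwrite(f'pics/{c}3.png',f['img'][:,:,::-1])
    for l in ['grinder','coaster','tin','lid_top']:
        print(c,l,[(np.round(d['centre'],3).tolist(),round(d['confidence'],2)) for d in nets.pinpoint(c,l)[:4]])
E
```

```text
t: 6.45
eef_pos: [0.5124, 0.0476, 0.2818]
ee_rot: [3.141, 0.001, -0.227]
force: [-0.0, -1.2, -3.3]
width: 0.0429
gripper_force: 25.0
t: 7.15
eef_pos: [0.4363, -0.0506, 0.2819]
ee_rot: [-3.141, -0.0, -0.226]
force: [0.5, 0.2, -3.7]
width: 0.0433
gripper_force: 25.0
7.15 [ 0.43629136 -0.05060408  0.2819248 ] [-3.14128387e+00 -3.14803458e-04 -2.26091056e-01] 0.04330239346029468
scene grinder [([0.416, 0.264, 0.002], 0.94), ([0.437, -0.048, 0.2], 0.92), ([0.477, 0.19, -0.003], 0.8), ([0.44, 0.079, 0.001], 0.71)]
scene coaster [([0.454, -0.047, -0.003], 0.87)]
scene tin [([0.605, 0.19, 0.059], 0.91)]
scene lid_top [([0.61, 0.19, 0.149], 0.82)]
top grinder [([0.481, 0.191, -0.003], 0.7), ([0.418, 0.256, 0.002], 0.7), ([0.4, -0.421, 0.002], 0.7), ([0.438, 0.081, -0.001], 0.66)]
top coaster [([0.456, -0.052, -0.001], 0.57)]
top tin [([0.606, 0.196, 0.059], 0.97)]
top lid_top [([0.611, 0.19, 0.148], 0.59)]
wrist grinder [([0.436, -0.055, 0.202], 0.97), ([0.484, 0.189, 0.0], 0.88), ([0.416, 0.254, -0.004], 0.78), ([0.441, 0.079, -0.001], 0.7)]
wrist coaster [([0.459, -0.046, -0.004], 0.81)]
wrist tin [([0.612, 0.193, 0.062], 0.78)]
wrist lid_top []
```

View pics/scene3.png

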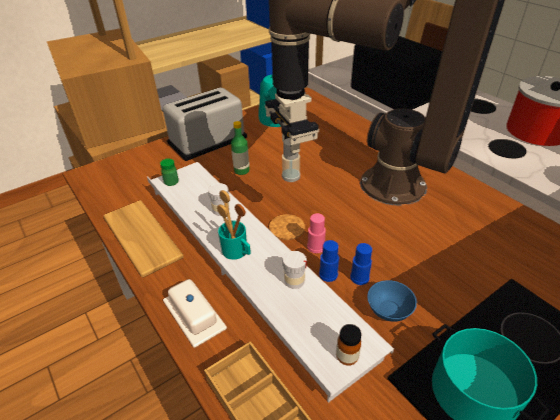

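The picture shows the grinder held upright at about (291,165). The tin is at (294,270) with its lid clear, and the coaster at (287,228). I went 20 mm too far in -x, so I'll correct that and lower.

```bash
python3 -m creep '{"translation":[[10,0,0],[10,0,0],[0,0,-35],[0,0,-40],[0,0,-40],[0,0,-35],[0,0,-20],[0,0,-10]],"spin":[0,0,0,0,0,0,0,0],"gripper":[0.4,0.4,0.4,0.4,0.4,0.4,0.4,0.4]}'; python3 -m creep '{"translation":[[0,0,-5],[0,0,-3],[0,0,-2],[0,0,0]],"spin":[0,0,0,0],"gripper":[0.4,0.4,0.4,0.4]}'
```

```text
t: 8.7
eef_pos: [0.4553, -0.0516, 0.0996]
ee_rot: [3.14, 0.003, -0.227]
force: [-0.3, 0.5, -3.3]
width: 0.0436
gripper_force: 25.0
t: 9.1
eef_pos: [0.4563, -0.0512, 0.0924]
ee_rot: [-3.141, -0.001, -0.227]
force: [-0.3, -1.0, -3.0]
width: 0.0431
gripper_force: 25.0
```

```bash
python3 -m creep '{"translation":[[0,0,-1],[0,0,-1],[0,0,0]],"spin":[0,0,0],"gripper":[0.4,0.4,0.4]}'
```

```text
t: 9.4
eef_pos: [0.4558, -0.0512, 0.09]
ee_rot: [-3.141, -0.0, -0.227]
force: [0.2, -0.8, -4.2]
width: 0.0434
gripper_force: 25.0
```

```bash
python3 -m creep '{"translation":[[0,0,-1],[0,0,-1],[0,0,0]],"spin":[0,0,0],"gripper":[0.4,0.4,0.4]}'
```

```text
t: 9.7
eef_pos: [0.4573, -0.0515, 0.09]
ee_rot: [-3.142, -0.003, -0.226]
force: [-4.7, 0.2, 16.8]
width: 0.0432
gripper_force: 25.0
```

Contact with the coaster. I'll ease off, release and rise.

```bash
python3 -m creep '{"translation":[[0,0,1],[0,0,0],[0,0,0],[0,0,0],[0,0,0],[0,0,0],[0,0,0]],"spin":[0,0,0,0,0,0,0],"gripper":[0.45,0.6,0.8,1,1,1,1]}'; python3 -m creep '{"translation":[[0,0,20],[0,0,40],[0,0,45],[0,0,45],[0,0,30],[0,0,20],[0,0,0]],"spin":[0,0,0,0,0,0,0],"gripper":[1,1,1,1,1,1,1]}'
python3 - <<'E'
from station import get_state,cams,nets
import cv2,numpy as np
s=get_state();print(s['t'],s['eef_pos'],s['q'])
for c in ['scene','top','wrist']:
    f=cams.grab_frame(c);cv2.imwrite(f'pics/{c}4.png',f['img'][:,:,::-1])
    for l in ['grinder','coaster','tin','lid_top']:
        print(c,l,[(np.round(d['centre'],3).tolist(),round(d['confidence'],2)) for d in nets.pinpoint(c,l)[:4]])
a=cv2.imread('pics/scene4.png')[190:310,220:380];b=cv2.imread('pics/wrist4.png')
cv2.imwrite('pics/c4.png',np.vstack([cv2.resize(a,(400,300),interpolation=2),cv2.resize(b,(400,300))]))
E
```

```text
t: 10.4
eef_pos: [0.4558, -0.0513, 0.0887]
ee_rot: [3.141, 0.0, -0.227]
force: [0.7, -1.1, 0.7]
width: 0.0848
gripper_force: 0.0
t: 11.1
eef_pos: [0.4573, -0.0512, 0.292]
ee_rot: [-3.14, -0.005, -0.227]
force: [-0.8, -0.0, -0.6]
width: 0.0878
gripper_force: 0.0
11.1 [ 0.457266   -0.05117827  0.2919687 ] [ 3.19408307e-01 -5.93250745e-02 -2.88497097e-01  9.54908321e-04
 -1.33611469e+00  1.02459851e+00]
scene grinder [([0.416, 0.259, 0.0], 0.84), ([0.476, 0.188, 0.001], 0.65), ([0.457, -0.05, 0.008], 0.62), ([0.443, 0.078, 0.001], 0.62)]
scene coaster [([0.454, -0.048, -0.002], 0.75)]
scene tin [([0.606, 0.194, 0.062], 0.83), ([0.675, -0.013, 0.058], 0.34)]
scene lid_top [([0.612, 0.191, 0.152], 0.93)]
top grinder [([0.482, 0.193, -0.0], 0.8)]
top coaster []
top tin [([0.604, 0.194, 0.058], 0.62)]
top lid_top [([0.607, 0.19, 0.152], 0.74)]
wrist grinder [([0.487, 0.189, -0.003], 0.83), ([0.456, -0.054, 0.008], 0.81), ([0.436, 0.079, -0.0], 0.81), ([0.415, 0.255, -0.003], 0.63)]
wrist coaster []
wrist tin [([0.612, 0.194, 0.06], 0.77)]
wrist lid_top []
```

View pics/c4.png

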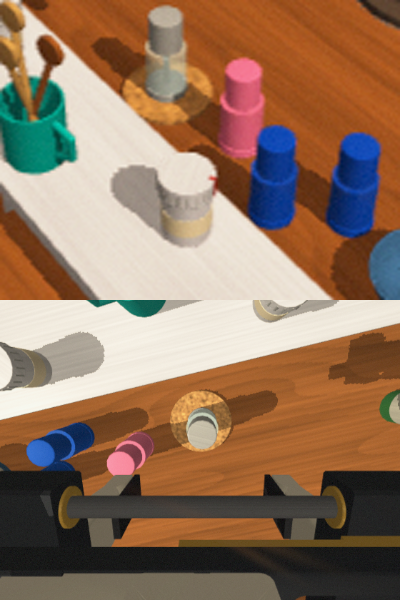

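The grinder stands upright and centred on the coaster, and the networks put it within about 2 mm of the coaster centre. The tin is at crop (187,200), with its red mark at (214,182). Next I move above the tin, winding the wrist counter-clockwise.

```bash
python3 -m creep '{"translation":[[10,15,0],[20,33,0],[20,33,0],[20,33,0],[20,33,0],[20,33,0],[20,33,0],[20,31,0]],"spin":[0.14,0.14,0.14,0.14,0.14,0.14,0.14,0.14],"gripper":[1,1,1,1,1,1,1,1]}'; python3 -m creep '{"translation":[[0,0,0],[0,0,0],[0,0,0],[0,0,0],[0,0,0],[0,0,0]],"spin":[0.14,0.14,0.14,0.14,0.14,0],"gripper":[1,1,1,1,1,1]}'
python3 - <<'E'
from station import get_state,cams,nets
import cv2,numpy as np
s=get_state();print(s['t'],s['eef_pos'],s['q'])
for c in ['scene','top','wrist']:
    f=cams.grab_frame(c);cv2.imwrite(f'pics/{c}5.png',f['img'][:,:,::-1])
    for l in ['tin','lid_top']:
        print(c,l,[(np.round(d['centre'],4).tolist(),round(d['confidence'],2)) for n in range(3) for d in nets.pinpoint(c,l)[:3]])
E
```

```text
t: 12.65
eef_pos: [0.6065, 0.1943, 0.2886]
ee_rot: [-3.142, 0.0, 0.899]
force: [0.3, -0.7, 0.3]
width: 0.0875
gripper_force: 0.0
t: 13.25
eef_pos: [0.6058, 0.1927, 0.2886]
ee_rot: [-3.141, 0.0, 1.595]
force: [-0.7, -0.4, -0.9]
width: 0.0878
gripper_force: 0.0
13.25 [0.60577788 0.19271027 0.28862687] [ 6.14496877e-01  2.54471813e-01  5.87466151e-02  8.04878970e-06
 -1.37538530e+00  2.55160194e+00]
scene tin [([0.6056, 0.1944, 0.0589], 0.65), ([0.6056, 0.1944, 0.0589], 0.65), ([0.6056, 0.1944, 0.0589], 0.65)]
scene lid_top [([0.6091, 0.1904, 0.15], 0.57), ([0.6091, 0.1904, 0.15], 0.57), ([0.6091, 0.1904, 0.15], 0.57)]
top tin [([0.6061, 0.1951, 0.0583], 0.7), ([0.6191, -0.1953, 0.0591], 0.46), ([0.6061, 0.1951, 0.0583], 0.7), ([0.6191, -0.1953, 0.0591], 0.46), ([0.6061, 0.1951, 0.0583], 0.7), ([0.6191, -0.1953, 0.0591], 0.46)]
top lid_top [([0.6102, 0.1907, 0.1538], 0.48), ([0.6102, 0.1907, 0.1538], 0.48), ([0.6102, 0.1907, 0.1538], 0.48)]
wrist tin [([0.6136, 0.1927, 0.0592], 0.79), ([0.6136, 0.1927, 0.0592], 0.79), ([0.6136, 0.1927, 0.0592], 0.79)]
wrist lid_top [([0.6126, 0.194, 0.1509], 0.98), ([0.6126, 0.194, 0.1509], 0.98), ([0.6126, 0.194, 0.1509], 0.98)]
```

View pics/wrist5.png

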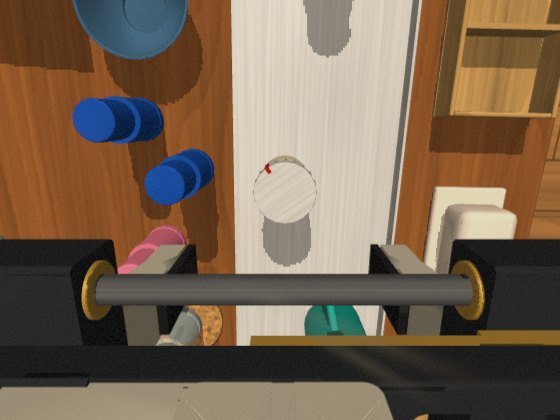

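The wrist view shows the lid disc centred at about (285,192) with a radius of about 31 px. The red mark is at (267,169) and both fingers straddle it clear. I'll back-project that centre at z=0.15 and do the same in the scene picture.

```bash
cat > h.py <<'E'
import numpy as np
def bp(f,uv,z):
    d=f['R'].T@np.linalg.solve(f['mtx'],[uv[0],uv[1],1]);c=-f['R'].T@f['t'];return c+d*(z-c[2])/d[2]
def pj(f,X):
    p=f['mtx']@(f['R']@np.array(X)+f['t']);return p[:2]/p[2]
E
python3 - <<'E'
from station import get_state,cams,nets
from h import *
import cv2
f=cams.grab_frame('wrist');s=get_state()
print('lid',bp(f,(285,192),.15),'mark',bp(f,(267,169),.15),'edge',bp(f,(316,192),.15)[:2])
p=cv2.HoughCircles(cv2.cvtColor(f['img'],cv2.COLOR_RGB2GRAY)[140:235,240:330],cv2.HOUGH_GRADIENT,1,50,param1=80,param2=12,minRadius=26,maxRadius=36)
print(p[0][:2]+[240,140,0]); print(bp(f,(p[0][0][:2]+[240,140]),.15))
print('tcp px',pj(f,s['eef_pos']))
E
```

```text
lid [0.60741241 0.19447557 0.15      ] mark [0.58963743 0.21662553 0.15      ] edge [0.63765494 0.19513814]
[[284.5        190.5         31.89999962]]
[0.60688998 0.19595933 0.15      ]
tcp px [283.49076662 246.35970613]
```

```bash
python3 -m creep '{"translation":[[1,2,-20],[0,0,-35],[0,0,-35],[0,0,-30],[0,0,-20],[0,0,-18],[0,0,-10],[0,0,0]],"spin":[0,0,0,0,0,0,0,0],"gripper":[1,1,1,1,1,1,1,1]}'; python3 -m creep '{"translation":[[0,0,0],[0,0,0],[0,0,0],[0,0,0],[0,0,0],[0,0,0]],"spin":[0,0,0,0,0,0],"gripper":[0.55,0.55,0.55,0.55,0.55,0.55]}' 35; python3 -c "
from station import get_state as g;s=g();print(s['moment'],s['force'],s['q'][5])"
```

```text
t: 15.15
eef_pos: [0.606, 0.1943, 0.1194]
ee_rot: [-3.139, 0.001, 1.593]
force: [0.6, 0.4, 0.0]
width: 0.0875
gripper_force: 0.0
t: 15.75
eef_pos: [0.6078, 0.1949, 0.1217]
ee_rot: [3.14, -0.001, 1.593]
force: [2.4, -0.4, 3.4]
width: 0.0606
gripper_force: 35.0
[-0.18181365 -1.1405801   0.04077349] [ 2.42178512 -0.35205265  3.36298778] 2.547730613325225
```

Lid gripped with width about 61 mm. I'll turn it clockwise and watch the moment.

```bash
python3 -m creep '{"translation":[[0,0,0],[0,0,0],[0,0,0],[0,0,0],[0,0,0],[0,0,0],[0,0,0],[0,0,0]],"spin":[-0.1,-0.12,-0.12,-0.12,-0.12,-0.12,-0.12,-0.12],"gripper":[0.55,0.55,0.55,0.55,0.55,0.55,0.55,0.55]}'
python3 - <<'E'
from station import get_state as g,cams,nets
from h import *
import cv2
s=g();print(s['moment'],s['q'][5])
f=cams.grab_frame('scene')
im=f['img'];p=pj(f,[.607,.1945,.14]);u,v=map(int,p);c=im[v-25:v+25,u-25:u+25].astype(int)
m=(c[...,0]>130)&(c[...,1]<80)&(c[...,2]<80);y,x=np.nonzero(m);print(len(x),x.mean()+u-25 if len(x) else 0,y.mean()+v-25 if len(x) else 0)
if len(x):
    q=bp(f,(x.mean()+u-25,y.mean()+v-25),.148)-[.607,.1945,0];print(q,np.arctan2(q[1],q[0]))
E
```

```text
t: 16.55
eef_pos: [0.6101, 0.1939, 0.1218]
ee_rot: [3.138, -0.004, 0.649]
force: [14.6, -7.4, -3.4]
width: 0.0603
gripper_force: 35.0
[-2.92966724 -5.4431386   0.18453551] 1.6030762625157629
28 294.7142857142857 251.46428571428572
[-0.01511307 -0.02374529  0.148     ] -2.1375982983147317
```

```bash
python3 -m creep '{"translation":[[2,-1.5,0],[0,0,0]],"spin":[0,0],"gripper":[0.55,0.55]}'
python3 - <<'E'
from station import get_state as g,cams,nets
from h import *
import cv2
s=g();print(s['moment'],s['q'][5])
f=cams.grab_frame('scene');w=cams.grab_frame('wrist')
print(pj(f,[.607,.1945,.15]), bp(f,(305.6,262.8),.148)-[.607,.1945,0])
a=cv2.resize(f['img'][215:305,240:360],(480,360),interpolation=2);b=cv2.resize(w['img'],(320,240))
o=np.zeros((360,800,3),np.uint8);o[:,:480]=a;o[:240,480:]=b
cv2.imwrite('pics/c6.png',o[:,:,::-1])
E
```

```text
t: 16.8
eef_pos: [0.6102, 0.1937, 0.1217]
ee_rot: [3.141, -0.003, 0.653]
force: [5.4, 0.3, 2.6]
width: 0.0603
gripper_force: 35.0
[ 0.11909431 -2.04150155 -0.08310811] 1.6118123772645447
[295.62306265 258.65098385] [-0.01288548  0.02584087  0.148     ]
```

View pics/c6.png

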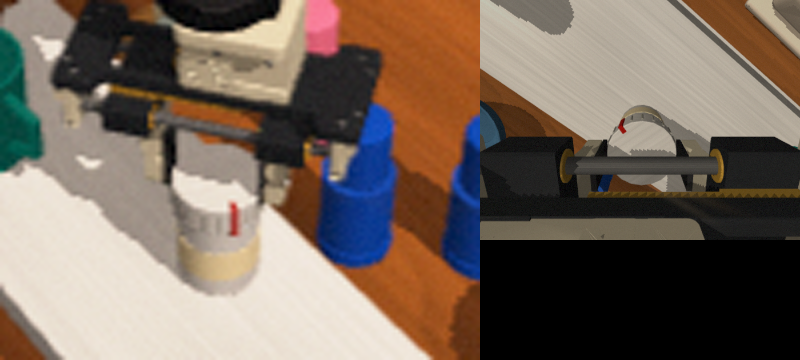

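The picture shows the red mark at crop (235,218), now on the scene-camera side, and it keeps its place relative to the gripper in the wrist view. So the lid turns with the grip, and the lateral force is small after the recentring. I'll carry on.

```bash
python3 -m creep '{"translation":[[0,0,0],[0,0,0],[0,0,0],[0,0,0],[0,0,0],[0,0,0],[0,0,0],[0,0,0]],"spin":[-0.12,-0.12,-0.12,-0.12,-0.12,-0.12,-0.1,0],"gripper":[0.55,0.55,0.55,0.55,0.55,0.55,0.55,0.55]}'; python3 -c "
from station import get_state as g;s=g();print(s['moment'],s['q'][5])"
```

```text
t: 17.7
eef_pos: [0.6107, 0.1915, 0.1217]
ee_rot: [3.14, -0.003, -0.17]
force: [10.5, -7.8, 1.7]
width: 0.0604
gripper_force: 35.0
[-3.11218592 -3.85894786 -0.04526987] 0.7883312196576178
```

```bash
python3 -m creep '{"translation":[[1,-1.5,0],[0,0,0],[0,0,0],[0,0,0],[0,0,0],[0,0,0],[0,0,0]],"spin":[-0.1,-0.1,-0.1,-0.1,-0.1,-0.1,0],"gripper":[0.55,0.55,0.55,0.55,0.55,0.55,0.55]}'; python3 -c "
from station import get_state as g;s=g();print(s['moment'],s['q'][5],s['joint_efforts'])"
```

```text
t: 18.4
eef_pos: [0.6099, 0.1898, 0.1216]
ee_rot: [3.14, -0.002, -0.77]
force: [2.7, -7.7, 5.6]
width: 0.0599
gripper_force: 35.0
[-2.68831095 -1.27278187 -0.11770365] 0.19134102188046753 [  5.23159906 -52.14565158  25.21615148   3.07256654   0.49414448
  -1.14230152]
```

```bash
python3 -m creep '{"translation":[[-0.5,-1,0],[0,0,0],[0,0,0],[0,0,0]],"spin":[-0.1,-0.1,-0.1,0],"gripper":[0.55,0.55,0.55,0.55]}'; python3 -c "
from station import get_state as g;s=g();print(s['moment'],s['q'][5],s['joint_efforts'][5])"
```

```text
t: 18.8
eef_pos: [0.6091, 0.1894, 0.1216]
ee_rot: [3.14, -0.002, -1.068]
force: [1.0, -5.1, 6.6]
width: 0.0603
gripper_force: 35.0
[-1.75471394 -0.59090106  0.66303733] -0.10655723350949775 -1.9332240521907806
```

```bash
python3 -m creep '{"translation":[[0,0,0],[0,0,0],[0,0,0]],"spin":[-0.1,-0.1,0],"gripper":[0.55,0.55,0.55]}'; python3 -c "
from station import get_state as g;s=g();print(s['moment'],s['q'][5],s['joint_efforts'][5])"
```

```text
t: 19.1
eef_pos: [0.6083, 0.1903, 0.1213]
ee_rot: [3.14, -0.001, -1.267]
force: [-2.0, -1.7, 6.6]
width: 0.0604
gripper_force: 35.0
[-0.3281613   0.69124157  1.15383082] -0.3059334648843397 -2.42730014026165
```

Moment jumped from about 0.1 to 1.15 N m, which suggests the stop. I'll check the mark's angle against the tool's for slip.

Run:
```python
from station import get_state as g,cams,nets
from h import *
import cv2
s=g();yaw=s['ee_rot'][2]
def red(img,box):
    x0,y0,x1,y1=box;c=img[y0:y1,x0:x1].astype(int);m=(c[...,0]>110)&(c[...,0]>2.2*c[...,1])&(c[...,0]>2.2*c[...,2]);y,x=np.nonzero(m);return len(x),(x.mean()+x0,y.mean()+y0) if len(x) else None
import numpy as np
f=cams.grab_frame('wrist')
for n,(im,) in {'5':(cv2.imread('pics/wrist5.png')[:,:,::-1],),'now':(f['img'],)}.items(): print(n,red(im,(240,140,330,300)))
p=red(f['img'],(200,140,370,320))[1]
if p: 
    q=bp(f,p,.15)-[.6085,.192,0]; print(q,np.arctan2(q[1],q[0])-yaw, yaw)
print(pj(f,[.6085,.192,.15]))
cv2.imwrite('pics/w7.png',f['img'][120:330,180:390,::-1].repeat(2,0).repeat(2,1))
```

```text
5 (29, (np.float64(267.3448275862069), np.float64(168.3448275862069)))
now (38, (np.float64(241.81578947368422), np.float64(234.71052631578948)))
[ 0.02503559 -0.01079717  0.15      ] 0.8600275422100495 -1.2671992694134704
[281.18689909 266.43577943]
```

View pics/w7.png

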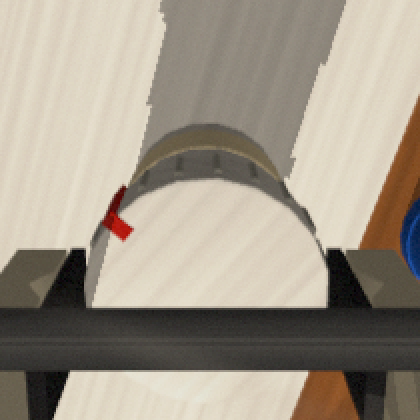

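The crop shows the mark at (118,220), which has slipped about 0.2 rad relative to the fingers, consistent with the lid at its stop. To confirm, I'll turn further with a firmer grip and see whether the mark's world angle changes.

```bash
cat > m.py <<'E'
from station import get_state as g,cams
from h import *
s=g();yaw=s['ee_rot'][2];f=cams.grab_frame('wrist')
c=f['img'][140:330,180:380].astype(int);m=(c[...,0]>110)&(c[...,0]>2.2*c[...,1])&(c[...,0]>2.2*c[...,2]);y,x=np.nonzero(m)
print('Mz',s['moment'][2],'q6',s['q'][5])
if len(x):
    q=bp(f,(x.mean()+180,y.mean()+140),.15)-[.608,.193,0];a=np.arctan2(q[1],q[0]);print(len(x),q[:2],'world',a,'rel',a-yaw)
E
python3 -m creep '{"translation":[[0,0,0],[0,0,0],[0,0,0],[0,0,0],[0,0,0]],"spin":[0,0,-0.1,-0.1,0],"gripper":[0.55,0.55,0.55,0.55,0.55]}' 50; python3 m.py
```

```text
t: 19.65
eef_pos: [0.608, 0.19, 0.1213]
ee_rot: [3.14, -0.002, -1.466]
force: [-2.0, -2.5, 6.7]
width: 0.0599
gripper_force: 50.0
Mz 1.5907197713502599 q6 -0.505246234536203
99 [ 0.02534001 -0.01204219] world -0.4436312162960142 rel 1.0226253982968028
```

The mark's world angle stayed at -0.44 while the gripper slipped 0.2 rad further at 1.6 N m, so the lid is hard on its stop. I'll release, rise and check.

```bash
python3 -m creep '{"translation":[[0,0,0],[0,0,0],[0,0,0],[0,0,0],[0,0,0]],"spin":[0,0,0,0,0],"gripper":[0.8,1,1,1,1]}'; python3 -m creep '{"translation":[[0,0,20],[0,0,30],[0,0,40],[0,0,40],[0,0,40],[0,0,0]],"spin":[0,0,0,0,0,0],"gripper":[1,1,1,1,1,1]}'; python3 m.py
python3 - <<'E'
from station import get_state as g,cams,nets
import cv2,numpy as np
for c in ['scene','top']:
    f=cams.grab_frame(c);cv2.imwrite(f'pics/{c}8.png',f['img'][:,:,::-1])
    for l in ['grinder','mug','oil_bottle','bowl','herb_jar','spice_jar']:
        print(c,l,[(np.round(d['centre'],3).tolist(),round(d['confidence'],2)) for d in nets.pinpoint(c,l)[:4]])
E
```

```text
t: 20.2
eef_pos: [0.6091, 0.1907, 0.1205]
ee_rot: [3.141, -0.0, -1.467]
force: [-0.0, 0.1, -0.8]
width: 0.0869
gripper_force: 0.0
t: 20.8
eef_pos: [0.6118, 0.1913, 0.2976]
ee_rot: [-3.132, 0.003, -1.467]
force: [-0.2, 0.6, -0.7]
width: 0.0878
gripper_force: 0.0
Mz 0.013765009468366089 q6 -0.5045143906652932
20 [ 0.02552699 -0.01128   ] world -0.4160851951424017 rel 1.0504284405799442
scene grinder [([0.416, 0.261, 0.003], 0.94), ([0.441, 0.078, -0.0], 0.89), ([0.474, 0.188, -0.0], 0.85), ([0.455, -0.049, 0.008], 0.7)]
scene mug [([0.676, -0.01, 0.06], 0.86), ([0.434, 0.388, 0.002], 0.27)]
scene oil_bottle [([0.397, -0.42, -0.004], 0.67)]
scene bowl [([0.437, 0.388, 0.0], 0.87)]
scene herb_jar []
scene spice_jar [([0.644, 0.446, 0.064], 0.75), ([0.608, 0.192, 0.057], 0.66)]
top grinder [([0.44, 0.08, -0.001], 0.77), ([0.482, 0.192, -0.003], 0.67), ([0.417, 0.255, 0.003], 0.65), ([0.606, 0.191, 0.15], 0.18)]
top mug [([0.677, -0.012, 0.057], 0.9)]
top oil_bottle [([0.4, -0.423, 0.002], 0.68), ([0.606, 0.192, 0.153], 0.41)]
top bowl [([0.428, 0.391, 0.001], 0.83)]
top herb_jar [([0.674, -0.445, 0.061], 0.88)]
top spice_jar []
```

View pics/scene8.png

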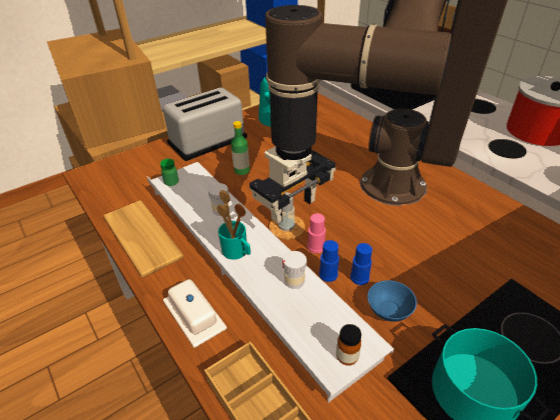

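The scene shows the grinder upright on the coaster at (287,222), the tin's mark turned to the left at (284,262), and everything else where it was. The robot is clear of everything.

```bash
python3 -c "
from station import arm;print(arm.job_done())"
```

```text
the job is handed in; nothing more can be done
None
```

The salt grinder stands upright on the cork coaster, the tin's lid is screwed clockwise against its stop (it held at 1.6 N m), nothing else moved as far as the cameras show, and the job was handed in at about 21 s.

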